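Lock the shaker tray with the quarter-turn pin

TASK

Lock the tray of the lab shaker: take the orange winged T-head pin out of the white rack, lower it through the long slot in the shaker's tray with its wing lengthwise along the slot until its flange is down on the tray, then turn it a quarter turn, either way, so that the wing stands square across the slot. Let go and leave it sitting upright and flat on the tray; leave the green and blue pins in the rack undisturbed.

Things in the scene. Friction and masses are not known exactly. Their poses are not given: they have to be found in the camera images.
- orange_pin: Pin to use. Origin: centre of underside of its steel flange (56 dia, 6 thick), z up. Above: orange wing grip, 44 long along y, 14 thick along x, top 48 above origin. Below: round stem (10 dia), then at 16 to 26 below origin a T-head 42 long along y, 12 wide. Starts upright, hanging in one of 3 slots of a fixed white rack (top 60 above bench), order varies; lift straight up over 35. All mm; about 120 g.
- slot (a point): Slot in the aluminium tray of a white shaker (fixed), outlined blue. Origin: slot centre at tray top, 120 mm above bench; z up. Slot 56 mm long along y, 24 wide along x. Tray 8 thick, 37 free below it: the T-head turns freely there with the flange 0 to 7 mm above the tray. Tray spans x -85 to 175, y -150 to 150 mm; two jars 71 tall, 60 wide on it at x 123, y +-85 mm.
- green_pin: Bystander, plain stem, no T-head: same flange, origin and wing shape as the orange pin but green. Hangs in the same rack: slots 50 x 20 mm, 85 mm apart, in a row along the 270 mm length of the rack (84 mm wide); wings stand along the row. Leave alone.
- blue_pin: Bystander, plain stem, no T-head: same flange and origin as the orange pin, round blue knob 34 mm across, top 40 mm above origin. Hangs in the same rack. Leave alone.

How it is judged:
On the way:
1. the T-head of the orange pin is through the slot, lengthwise, with the flange within 7 mm of the tray (z of orange_pin in the frame of slot between -0.004 and 0.007 m and horizontal distance between orange_pin and slot below 0.02 m and angle between the y axis of orange_pin and the y axis of slot, either way round below 0.5 rad), for 0.1 s.
At the end, for the whole second after the job is handed in: The orange pin is in the slot (within 20 mm of its centre), flange down on the tray (within 3 mm), upright (within 0.1 rad), its wing square across the slot within 0.3 rad (17 degrees), released and at rest (z of orange_pin in the frame of slot between -0.004 and 0.003 m and horizontal distance between orange_pin and slot below 0.02 m and angle between the y axis of orange_pin and the x axis of slot, either way round below 0.3 rad and angle between orange_pin's own z axis and vertical below 0.1 rad and linear speed of orange_pin below 0.02 m/s and angular speed of orange_pin below 0.2 rad/s); the robot touches nothing.
It fails at once if the green pin is moved more than 20 mm (distance of green_pin from where it was at the start of the episode above 0.02 m).
It fails at once if the blue pin is moved more than 20 mm (distance of blue_pin from where it was at the start of the episode above 0.02 m).
It also fails if it takes over 48 s, if anything falls off the work surface, if the arm or the gripper's body presses on something with over 40 N, if the wrist force passes 120 N, or if a joint passes its speed limit or range.

ROBOT

A 6-joint arm with a two-finger parallel gripper is mounted at the origin on the work surface. World frame = base frame: x ahead of the robot, y to its left, z up, the work surface at z = 0. Lengths are in m, angles in rad, forces in N, time in s.
With the tool pointing down it reaches from about 0.375 to 0.975 m from the base axis. Payload 3.8 kg.
Tool frame: the origin (TCP) lies midway between the tips of the shut fingers; the grasp point (between the pads) lies 19 mm behind it; z points along the fingers, y is the direction in which the jaws open and shut (so a half turn about z gives the same grasp; the last joint's range is limited). The gripper opens to 85 mm and grips with 20 to 120 N. Pads are 22 mm wide; open, the fingers measure 114 mm over their backs; the gripper's body (76 mm by 85 mm) begins 54 mm behind the grasp point. The pads swing forward as they close: fully open they stand 13 mm farther back than shut.
Start: joints at [1.231, 0.264, 1.604, -0, 1.274, -0.037], TCP at [0.201, 0.644, 0.231] pointing down, gripper open.
Joint ranges: [-2.63, 2.63], [-0.94, 2.18], [0.31, 2.57], [-1.31, 4.45], [0, 2.66], [-2.55, 2.55]. Speed limits (rad/s): [2.57, 2.57, 3.14, 3.14, 3.14, 3.14].

INTERFACE

Orientations are given as a rotation vector (axis times angle).
In Python, from workcell import readout, read_camera, camera_params, bot gives the robot as it stands.
- The arm moves only by the tool apply_moves, never from a script. Its argument "plan" is a list that holds one entry, the list of rows, each a list of 7 numbers: the shift along the tool's x, y, z each as a share of 1000 mm, from -1 to 1, then the turn, a rotation vector about the tool's x, y, z each as a share of pi rad, from -1 to 1, then the gripper command: -1 is fully open, 1 is shut, values between are in proportion. A call has exactly 8 rows; each row is the pose to reach, as a shift and turn from the pose commanded when the call began, along the tool's axes at that moment, turning the shorter way round; what a row does not reach only later rows make up. A row lasts 1/12 s, in which the tool goes at most 41.7 mm and 7.16 degrees, less where a joint would pass 70% of its speed; a pose out of reach is approached as far as the arm can. A call with a number of a shift or a turn outside -1 to 1 is refused whole. A call with a gripper value outside its range is refused whole. The fingers move at their own pace and stop on an object; "force" is the grip in N (left out, the last holds). Time passes only in rows, so rows that repeat a pose let the fingers close, or fill a call up. It gives the time, the measured TCP pose, the force and the opening at its end, in the units of the state.
- readout.read_state(): the state, without advancing time (a new reading comes with each control period).
- read_camera(name): name is "side" or "top" or "wrist"; returns the picture (400x640x3 uint8, red, green, blue); there is no depth.
- camera_params(name): a dict with "fovy" (degrees; the focal length in pixels is half the picture's height over the tangent of half this angle, whatever the lens; pixels are square), "cx", "cy" (the principal point, pixels), "rvec" (rotation vector, rad) and "tvec" (3), from world to camera coordinates, as OpenCV has them; the wrist camera has in their place "hand_eye" (4x4, takes a point from camera to tool coordinates, whose origin is the TCP and whose axes are the flange's). Camera axes: x right, y down, z forward; pixel columns grow to the right and rows downward; lengths in m; the calibration is good to about 2 mm. A picture is of the moment at which its call begins: read the wrist's pose just before it. camera_params takes no time and is no camera call.
- bot.finish_job(): hands the job in, once; it reports no verdict.
The state is a dict: "time": time; "q": joint angles; "joint_vel": joint speeds; "joint_torque": joint torques, N m; "tool_pos": TCP position; "tcp_rot": TCP orientation; "wrist_force": force on the tool from outside, world axes, zero at the start; "torque": the same for the moment, N m; "width": opening from 0.0 (shut) to 1.0 (fully open).
Only numpy, scipy, OpenCV 4.12 (cv2) and the standard library are available. Lean on these libraries where they do the work, as an engineer would, in place of code of your own. Each camera call takes 0.05 s, during which the arm holds its last target.

## Working session

There is one attempt and no reset: what is moved stays moved. The work goes in short steps, Python scripts to look and compute and a tool call to move; the robot and the scene stay as the last step left them, time stands still between calls to the robot, and variables do not carry over. Pictures are saved under pics/ and viewed, and the job is handed in when it is done.

Besides the shell and the picture viewer there is one more tool, called after "Request:" as a command line: name --argument value ..., lists and objects as JSON in quotes. apply_moves: Moves the arm, as the interface text tells. Shift numbers are shares of 1000 mm and turn numbers shares of pi rad, none past 1 either way. Its arguments: {"type":"object","properties":{"plan":{"type":"array","items":{"type":"array","items":{"type":"array","items":{"type":"number","minimum":-1,"maximum":1}}}},"force":{"type":"number"}},"required":["plan"]}

```bash
mkdir -p pics; python3 - <<'E'
from workcell import readout, read_camera, camera_params, bot
import cv2
print(readout.read_state())
for n in ["side","top","wrist"]:
    im=read_camera(n); cv2.imwrite(f"pics/{n}0.png",im[:,:,::-1]); print(n,camera_params(n))
E
```

```text
{'time': 0.0, 'q': array([ 1.23107074e+00,  2.64786683e-01,  1.60539663e+00, -2.28541259e-05,
        1.27371874e+00, -3.68900266e-02]), 'joint_vel': array([-0.00113127,  0.00032111,  0.0004991 , -0.00112847,  0.00036106,
       -0.00089203]), 'joint_torque': array([ 4.24822683e-04, -5.15076900e+01, -3.67330992e+01, -2.01065486e-04,
        1.26384161e-02,  3.32218451e-05]), 'tool_pos': array([0.20105632, 0.64357539, 0.22992723]), 'tcp_rot': array([-0.47380463, -3.10524066,  0.00356942]), 'wrist_force': array([0.48214638, 0.5450139 , 0.57546743]), 'torque': array([ 0.00114119,  0.05130818, -0.02068241]), 'width': 1.0019772510311353}
side {'fovy': 54.55798585448845, 'cx': 328.99516803536875, 'cy': 194.07388603515852, 'rvec': array([ 2.17471268, -0.1526047 ,  0.06804952]), 'tvec': array([-0.50011537,  0.19229162,  0.70265555])}
top {'fovy': 48.11642656995296, 'cx': 312.08960547542875, 'cy': 194.85584076484218, 'rvec': array([ 2.16034003, -2.14549481,  0.11401133]), 'tvec': array([0.06746443, 0.56243009, 1.029373  ])}
wrist {'fovy': 67.30294255444501, 'cx': 315.6002835793181, 'cy': 199.46834275537785, 'hand_eye': array([[ 2.31635082e-04, -9.64998559e-01, -2.62255082e-01,
         6.77153725e-02],
       [ 9.99999243e-01, -9.33894554e-05,  1.22688031e-03,
         5.66058704e-04],
       [-1.20842959e-03, -2.62255168e-01,  9.64997807e-01,
        -1.43402854e-01],
       [ 0.00000000e+00,  0.00000000e+00,  0.00000000e+00,
         1.00000000e+00]])}
```

View pics/top0.png

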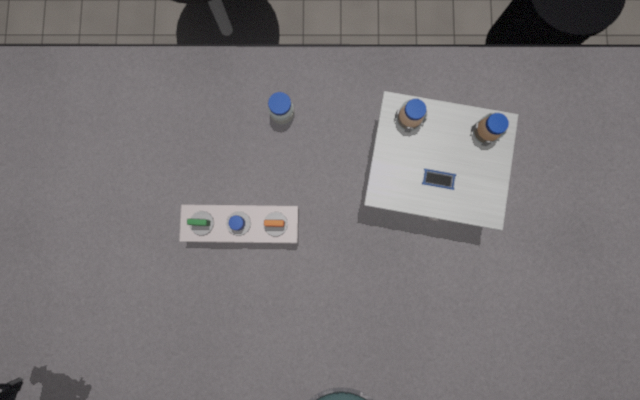

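View pics/side0.png

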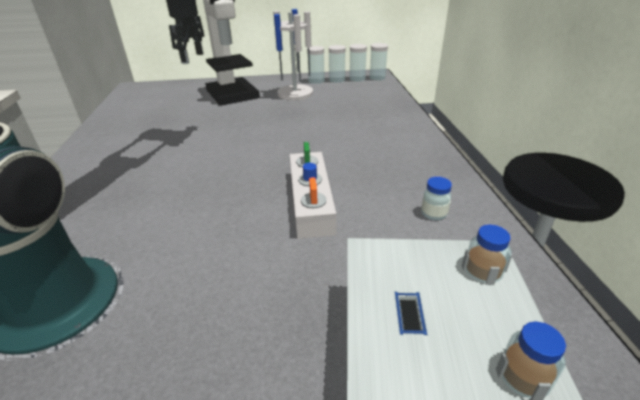

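View pics/wrist0.png

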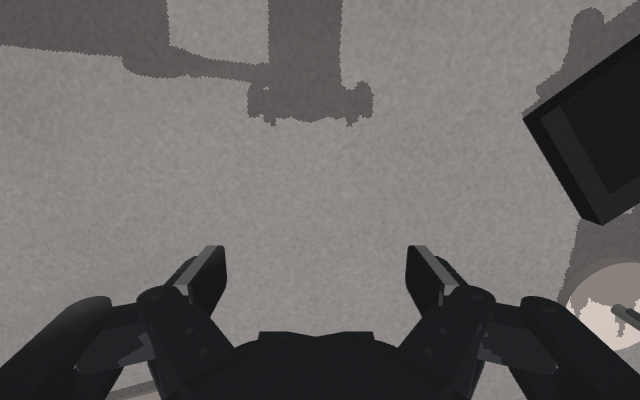

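The top view shows the base at the bottom (345,400), the rack at about (240,224) with green, blue and orange from left to right, and the slot at (439,179). I'll enlarge those areas.

```bash
python3 - <<'E'
import cv2, numpy as np
im=cv2.imread("pics/top0.png")
a=cv2.resize(im[195:255,170:310],None,fx=5,fy=5,interpolation=cv2.INTER_CUBIC)
b=cv2.resize(im[85:235,355:525],None,fx=4,fy=4,interpolation=cv2.INTER_CUBIC)
cv2.imwrite("pics/cA.png",a);cv2.imwrite("pics/cB.png",b)
s=cv2.imread("pics/side0.png")
cv2.imwrite("pics/cC.png",cv2.resize(s[130:340,270:450],None,fx=4,fy=4,interpolation=cv2.INTER_CUBIC)[:,:][:600*2].copy() if 0 else cv2.resize(s[140:340,280:440],None,fx=3,fy=3,interpolation=cv2.INTER_CUBIC))
E
```

```text
(no output)
```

View pics/cA.png

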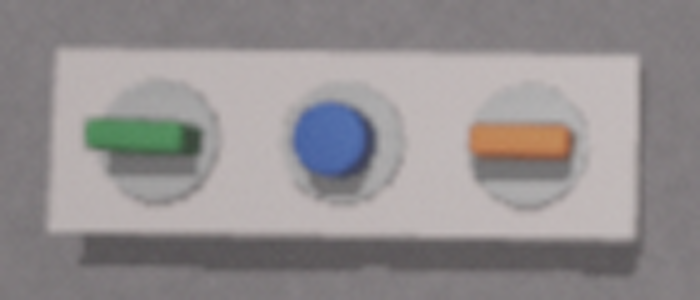

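View pics/cB.png

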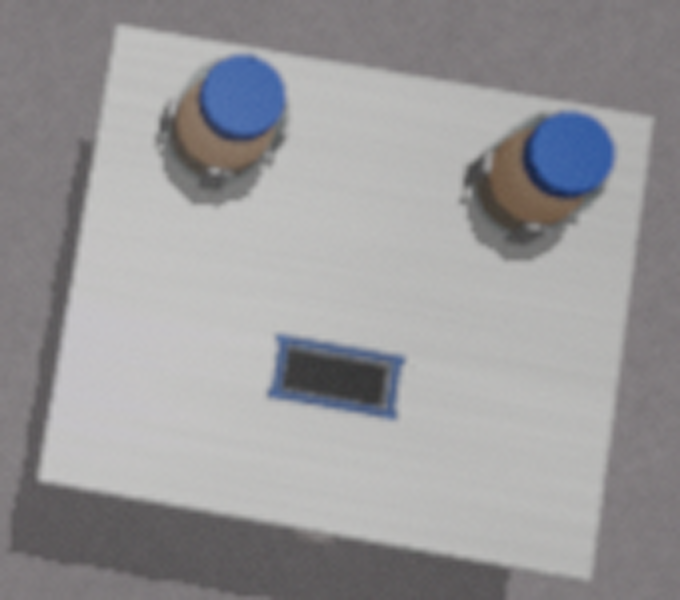

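View pics/cC.png

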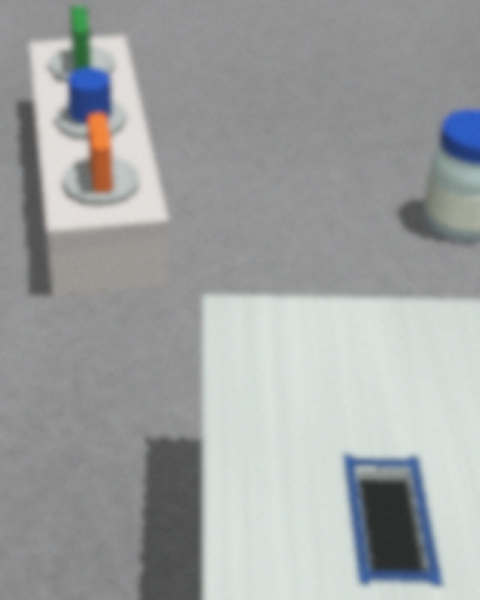

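```bash
cat > h.py <<'E'
import numpy as np, cv2
from scipy.spatial.transform import Rotation as R
from workcell import camera_params
def ray(cam,uv,z,T=None):
    p=camera_params(cam); f=200/np.tan(np.radians(p['fovy']/2))
    uv=np.atleast_2d(np.array(uv,float))
    d=np.c_[(uv[:,0]-p['cx'])/f,(uv[:,1]-p['cy'])/f,np.ones(len(uv))]
    if cam=='wrist':
        M=T@p['hand_eye']; Rm=M[:3,:3]; c=M[:3,3]
    else:
        r=R.from_rotvec(p['rvec']).as_matrix(); Rm=r.T; c=-r.T@p['tvec']
    w=d@Rm.T; t=(z-c[2])/w[:,2]
    return c+w*t[:,None]
def crop(pts,off,f): return (np.array(pts,float)+.5)/f-.5+np.array(off)
def tcp(s):
    T=np.eye(4);T[:3,:3]=R.from_rotvec(s['tcp_rot']).as_matrix();T[:3,3]=s['tool_pos'];return T
E
python3 - <<'E'
from h import *
np.set_printoptions(precision=4,suppress=True)
def quad(n,P):
    c=P.mean(0); e=[np.linalg.norm(P[i]-P[(i+1)%4]) for i in range(4)]
    d=(P[1]-P[0]+P[2]-P[3]); print(n,P[:,:2].tolist() if 0 else '',c,'edges',np.round(e,4),'dir',np.degrees(np.arctan2(d[1],d[0])))
A=lambda p:crop(p,(170,195),5); B=lambda p:crop(p,(355,85),4); C=lambda p:crop(p,(280,140),3)
quad('rack',ray('top',A([(57,48),(639,55),(635,240),(48,233)]),.06))
quad('tray',ray('top',B([(116,25),(654,117),(592,580),(40,482)]),.12))
quad('slot',ray('top',B([(276,336),(404,356),(396,417),(268,397)]),.12))
quad('slotside',ray('side',C([(345,457),(417,458),(441,583),(362,583)]),.12))
quad('otop',ray('top',A([(471,122),(570,124),(569,158),(470,157)]),.108))
print('flange',ray('top',A([(530,146)]),.065), 'blue',ray('top',A([(346,144)]),.065))
print('flange side',ray('side',C([(101,182)]),.066))
print('otop side',ray('side',C([(97,115)]),.108))
from workcell import readout
print(tcp(readout.read_state()))
E
```

```text
rack  [0.4918 0.2402 0.06  ] edges [0.2702 0.085  0.2699 0.0854] dir -90.28635390591846
tray  [ 0.6327 -0.2144  0.12  ] edges [0.3013 0.2602 0.3001 0.261 ] dir -99.85987194134968
slot  [ 0.5887 -0.2058  0.12  ] edges [0.0702 0.0341 0.07   0.0341] dir -98.74162422290753
slotside  [ 0.589  -0.2061  0.12  ] edges [0.0343 0.069  0.0339 0.0696] dir -8.672266011015452
otop  [0.4911 0.1543 0.108 ] edges [0.0436 0.0149 0.0435 0.0154] dir -90.47050705391075
flange [[0.491  0.1539 0.065 ]] blue [[0.4913 0.2384 0.065 ]]
flange side [[0.4913 0.1473 0.066 ]]
otop side [[0.4922 0.1711 0.108 ]]
[[-0.9545  0.2982 -0.0006  0.2011]
 [ 0.2982  0.9545 -0.0017  0.6437]
 [ 0.     -0.0017 -1.      0.2302]
 [ 0.      0.      0.      1.    ]]
```

Checks against the given sizes: the rack measures 270x85 and the tray 301x260. The two cameras agree on the slot at (0.5887, -0.206), about -9.6° yaw. The orange pin is at (0.491, 0.154). I'll move above it and look with the wrist camera.

```bash
cat >> h.py <<'E'
def down(x,y,z,yaw):
    # tool z down, tool y at yaw (deg)
    a=np.radians(yaw); yv=np.array([np.cos(a),np.sin(a),0]); zv=np.array([0,0,-1.]); xv=np.cross(yv,zv)
    T=np.eye(4);T[:3,:3]=np.c_[xv,yv,zv];T[:3,3]=[x,y,z];return T
def rel(T0,T1):
    D=np.linalg.inv(T0)@T1
    return np.round(np.r_[D[:3,3],R.from_matrix(D[:3,:3]).as_rotvec()/np.pi],4).tolist()
def go(x,y,z,yaw):
    from workcell import readout
    s=readout.read_state();T=tcp(s)
    print('t',round(s['time'],2),'pos',s['tool_pos'].round(4),'yaw',round(np.degrees(np.arctan2(T[1,1],T[0,1])),2),'tiltz',T[:3,2].round(4),'w',round(s['width'],3),'F',s['wrist_force'].round(2))
    print(rel(T,down(x,y,z,yaw)))
E
python3 -c "
from h import *
go(.491,.154,.22,-.4)"
```

```text
t 0.15 pos [0.2011 0.6437 0.2302] yaw 72.65 tiltz [-6.0e-04 -1.7e-03 -1.0e+00] w 0.999 F [-0.51 -0.32  0.13]
[-0.4228, -0.381, 0.0109, -0.0005, 0.0003, 0.4058]
```

Request:
apply_moves --plan '[[[-0.423,-0.381,0.011,0,0,0.406,-1],[-0.423,-0.381,0.011,0,0,0.406,-1],[-0.423,-0.381,0.011,0,0,0.406,-1],[-0.423,-0.381,0.011,0,0,0.406,-1],[-0.423,-0.381,0.011,0,0,0.406,-1],[-0.423,-0.381,0.011,0,0,0.406,-1],[-0.423,-0.381,0.011,0,0,0.406,-1],[-0.423,-0.381,0.011,0,0,0.406,-1]]]' --force 60

```text
time: 0.82
tool_pos: [0.3715, 0.3556, 0.2246]
tcp_rot: [1.912, 2.493, -0.0]
wrist_force: [1.0, -0.0, -0.1]
width: 1.0
```

```bash
python3 -c "
from h import *
go(.491,.154,.22,-.4)"
```

```text
t 0.82 pos [0.3715 0.3556 0.2246] yaw 15.03 tiltz [-1.e-04 -2.e-04 -1.e+00] w 1.0 F [ 0.96 -0.01 -0.14]
[-0.2257, 0.0632, 0.0046, -0.0, 0.0001, 0.0857]
```

Request:
apply_moves --plan '[[[-0.226,0.063,0.005,0,0,0.086,-1],[-0.226,0.063,0.005,0,0,0.086,-1],[-0.226,0.063,0.005,0,0,0.086,-1],[-0.226,0.063,0.005,0,0,0.086,-1],[-0.226,0.063,0.005,0,0,0.086,-1],[-0.226,0.063,0.005,0,0,0.086,-1],[-0.226,0.063,0.005,0,0,0.086,-1],[-0.226,0.063,0.005,0,0,0.086,-1]]]'

```text
time: 1.48
tool_pos: [0.492, 0.155, 0.2195]
tcp_rot: [-2.227, -2.215, 0.001]
wrist_force: [-0.1, 0.7, -1.1]
width: 1.002
```

```bash
python3 - <<'E'
from h import *
from workcell import readout, read_camera
go(.491,.154,.073,-.4)
im=read_camera('wrist')[:,:,::-1]
cv2.imwrite('pics/w1.png',im)
E
```

```text
t 1.48 pos [0.492  0.155  0.2195] yaw -0.32 tiltz [-9.e-04  1.e-04 -1.e+00] w 1.002 F [-0.06  0.71 -1.1 ]
[-0.0011, -0.0008, 0.1465, -0.0003, -0.0, 0.0004]
```

View pics/w1.png

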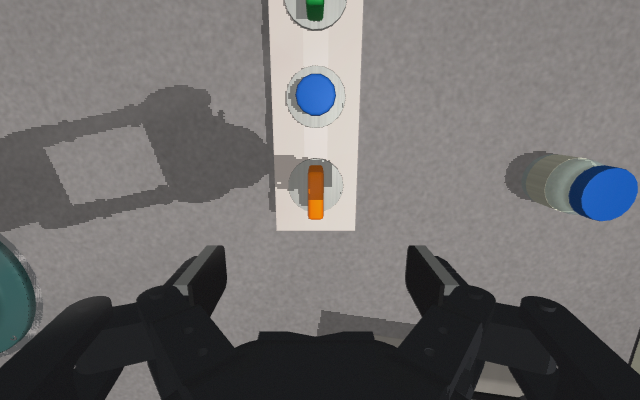

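```bash
python3 - <<'E'
from h import *
from workcell import readout
T=tcp(readout.read_state())
print(ray('wrist',[(316,166),(316,220),(308,193),(324,193)],.108,T).round(4), ray('wrist',[(316,185)],.066,T).round(4))
im=cv2.imread('pics/w1.png')
cv2.imwrite('pics/w1c.png',cv2.resize(im[140:240,260:370],None,fx=5,fy=5,interpolation=cv2.INTER_CUBIC))
E
```

```text
[[0.4907 0.184  0.108 ]
 [0.4906 0.1354 0.108 ]
 [0.4837 0.1603 0.108 ]
 [0.4976 0.1602 0.108 ]] [[0.4907 0.1582 0.066 ]]
```

View pics/w1c.png

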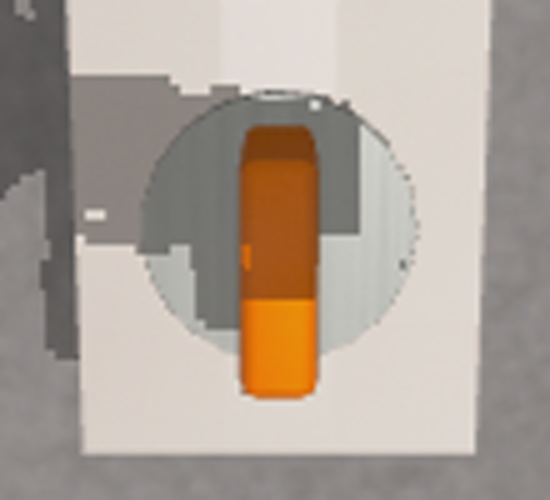

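Wing centre between the jaws: column 316 against a jaw midpoint of 316. The wrist view puts the pin at (0.4907, 0.158), which agrees with the top view to within 4 mm. Descend and grip.

Request:
apply_moves --plan '[[[0.002,-0.001,0.04,0,0,0,-1],[0.002,-0.001,0.08,0,0,0,-1],[0.002,-0.001,0.11,0,0,0,-1],[0.002,-0.001,0.135,0,0,0,-1],[0.002,-0.001,0.146,0,0,0,-1],[0.002,-0.001,0.146,0,0,0,-1],[0.002,-0.001,0.146,0,0,0,1],[0.002,-0.001,0.146,0,0,0,1]]]' --force 60

```text
time: 2.2
tool_pos: [0.4922, 0.1594, 0.0758]
tcp_rot: [2.222, 2.219, 0.005]
wrist_force: [-0.5, -0.1, 1.1]
width: 0.747
```

Request:
apply_moves --plan '[[[0,0,0,0,0,0,1],[0,0,0,0,0,0,1],[0,0,0,0,0,0,1],[0,0,0,0,0,0,1],[0,0,0,0,0,0,1],[0,0,0,0,0,0,1],[0,0,0,0,0,0,1],[0,0,0,0,0,0,1]]]'

```text
time: 2.87
tool_pos: [0.4917, 0.1585, 0.075]
tcp_rot: [2.223, 2.218, 0.003]
wrist_force: [-0.6, 0.7, 5.5]
width: 0.157
```

```bash
python3 - <<'E'
from h import *
from workcell import readout, read_camera
go(.491,.157,.23,-.3)
im=read_camera('wrist')[:,:,::-1]
cv2.imwrite('pics/w2.png',im)
E
```

```text
t 2.87 pos [0.4917 0.1585 0.075 ] yaw -0.13 tiltz [ 1.9e-03  5.0e-04 -1.0e+00] w 0.157 F [-0.58  0.74  5.46]
[-0.0014, -0.0004, -0.155, 0.0006, -0.0002, 0.0009]
```

View pics/w2.png

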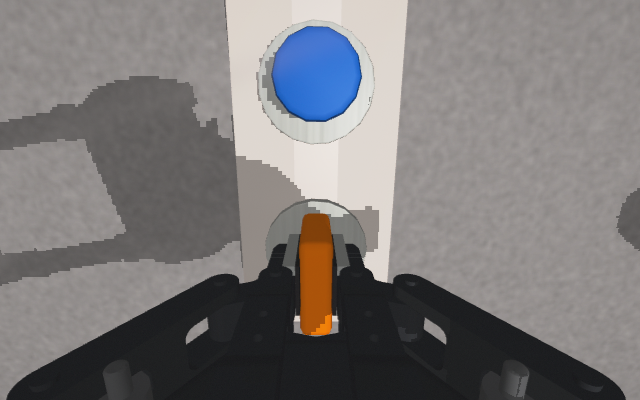

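Grip holds (opening 13.3 mm, wing centred). Lift.

Request:
apply_moves --plan '[[[0,0,-0.015,0,0,0,1],[0,0,-0.04,0,0,0,1],[0,0,-0.07,0,0,0,1],[0,0,-0.1,0,0,0,1],[0,0,-0.13,0,0,0,1],[0,0,-0.15,0,0,0,1],[0,0,-0.155,0,0,0,1],[0,0,-0.155,0,0,0,1]]]'

```text
time: 3.58
tool_pos: [0.4917, 0.1585, 0.2304]
tcp_rot: [2.223, 2.218, 0.005]
wrist_force: [-0.1, -0.1, -1.4]
width: 0.153
```

```bash
python3 - <<'E'
from h import *
from workcell import readout, read_camera
go(.5885,-.206,.23,-9.6)
cv2.imwrite('pics/w3.png',read_camera('wrist')[:,:,::-1])
cv2.imwrite('pics/s3.png',read_camera('side')[:,:,::-1])
E
```

```text
t 3.58 pos [0.4917 0.1585 0.2304] yaw -0.13 tiltz [ 3.3e-03  8.0e-04 -1.0e+00] w 0.153 F [-0.09 -0.1  -1.36]
[-0.3643, 0.0976, 0.0004, 0.001, -0.0004, 0.0526]
```

View pics/w3.png

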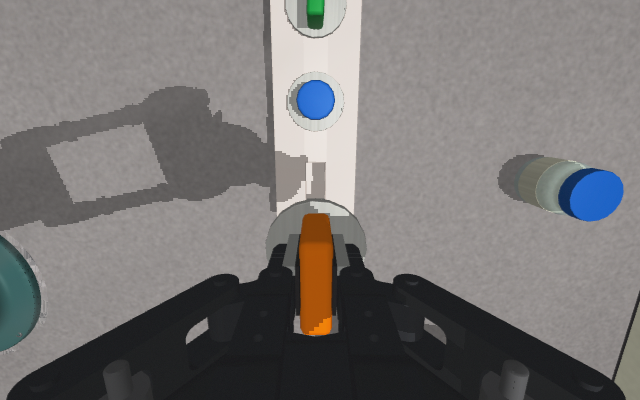

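View pics/s3.png

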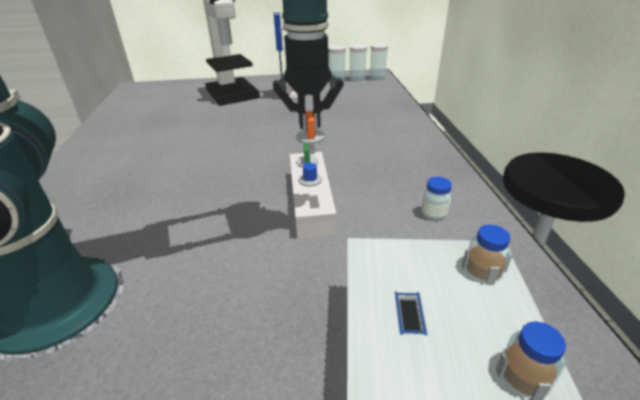

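```bash
python3 - <<'E'
from h import *
from workcell import readout
s=readout.read_state();T=tcp(s)
im=cv2.imread('pics/w3.png'); cv2.imwrite('pics/w3c.png',cv2.resize(im[190:350,250:390],None,fx=4,fy=4,interpolation=cv2.INTER_CUBIC))
z=s['tool_pos'][2]
for uv,zz in [((315.5,199),z-.009),((265.5,246),z-.009),((366,246),z-.009),((316,214),z+.033),((316,335),z+.033)]:
    p=ray('wrist',[uv],zz,T)[0]; print(uv,(np.linalg.inv(T)@np.r_[p,1])[:3].round(4))
E
```

```text
(315.5, 199) [ 0.0263 -0.0012  0.009 ]
(265.5, 246) [-0.0004 -0.0286  0.0091]
(366, 246) [-0.0004  0.0265  0.0089]
(316, 214) [ 0.0316 -0.0009 -0.033 ]
(316, 335) [-0.0235 -0.0009 -0.033 ]
```

View pics/w3c.png

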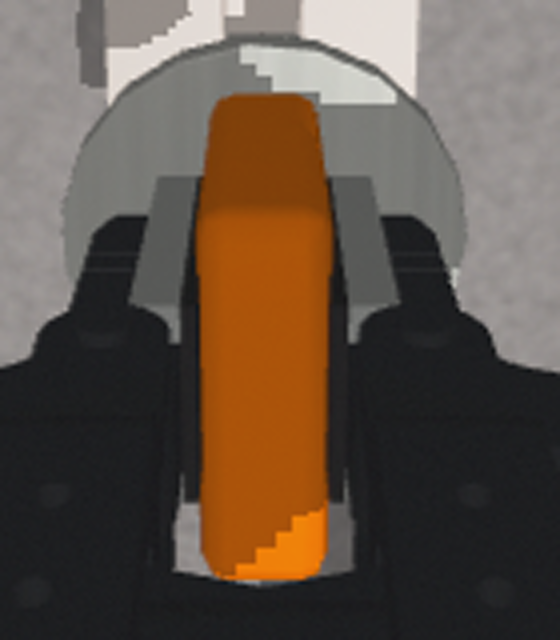

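Request:
apply_moves --plan '[[[-0.364,0.098,-0.01,0,0,0.053,1],[-0.364,0.098,-0.01,0,0,0.053,1],[-0.364,0.098,-0.01,0,0,0.053,1],[-0.364,0.098,-0.01,0,0,0.053,1],[-0.364,0.098,-0.01,0,0,0.053,1],[-0.364,0.098,-0.01,0,0,0.053,1],[-0.364,0.098,-0.01,0,0,0.053,1],[-0.364,0.098,-0.01,0,0,0.053,1]]]'

```text
time: 4.35
tool_pos: [0.5752, -0.1652, 0.2343]
tcp_rot: [-2.397, -2.023, 0.004]
wrist_force: [0.7, 0.4, -0.8]
width: 0.152
```

```bash
python3 - <<'E'
from h import *
go(.5885,-.206,.22,-9.6)
E
```

```text
t 4.35 pos [ 0.5752 -0.1652  0.2343] yaw -9.68 tiltz [-0.0049  0.0018 -1.    ] w 0.152 F [ 0.75  0.45 -0.84]
[-0.038, 0.0201, 0.0141, -0.0016, -0.0003, -0.0004]
```

In the tool frame the pin sits at x ≈ -1.5 mm, y ≈ -1 mm, upright. Next I'll step past the slot so the wrist camera can see it unobstructed.

Request:
apply_moves --plan '[[[-0.13,0.02,0.004,-0.0016,0,0,1],[-0.13,0.02,0.004,-0.0016,0,0,1],[-0.13,0.02,0.004,-0.0016,0,0,1],[-0.13,0.02,0.004,-0.0016,0,0,1],[-0.13,0.02,0.004,-0.0016,0,0,1],[-0.13,0.02,0.004,-0.0016,0,0,1],[-0.13,0.02,0.004,-0.0016,0,0,1],[-0.13,0.02,0.004,-0.0016,0,0,1]]]'

```text
time: 5.02
tool_pos: [0.5744, -0.2932, 0.2329]
tcp_rot: [2.397, 2.027, 0.005]
wrist_force: [0.7, 0.1, -2.1]
width: 0.155
```

```bash
python3 - <<'E'
from h import *
from workcell import readout, read_camera
go(.5885,-.206,.22,-9.6)
im=read_camera('wrist')[:,:,::-1]
cv2.imwrite('pics/w4.png',im)
E
```

```text
t 5.02 pos [ 0.5744 -0.2932  0.2329] yaw -9.56 tiltz [ 3.7e-03  4.0e-04 -1.0e+00] w 0.155 F [ 0.68  0.05 -2.05]
[0.0883, -0.0006, 0.013, 0.0012, -0.0003, 0.0002]
```

View pics/w4.png

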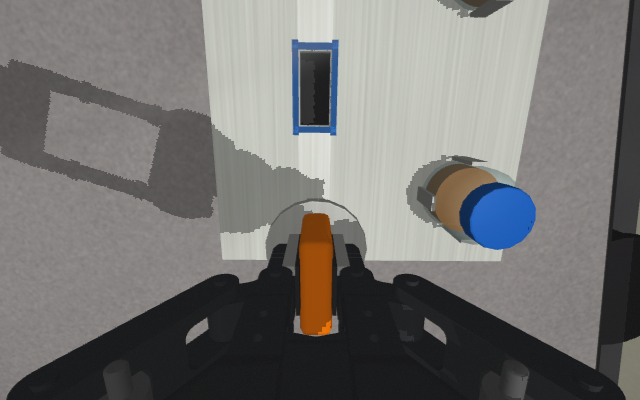

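```bash
python3 - <<'E'
from h import *
from workcell import readout
s=readout.read_state();T=tcp(s)
im=cv2.imread('pics/w4.png'); cv2.imwrite('pics/w4c.png',cv2.resize(im[30:145,260:370],None,fx=5,fy=5,interpolation=cv2.INTER_CUBIC))
P=ray('wrist',[(292.5,39.5),(338.5,39.5),(337,134.5),(293,134.5)],.12,T)
print(P.round(4),P.mean(0).round(4))
L=(np.c_[P,np.ones(4)]@np.linalg.inv(T).T); print(L.round(4),L.mean(0).round(4))
E
```

```text
[[ 0.5771 -0.166   0.12  ]
 [ 0.6122 -0.1719  0.12  ]
 [ 0.6005 -0.2429  0.12  ]
 [ 0.5642 -0.2368  0.12  ]] [ 0.5885 -0.2044  0.12  ]
[[ 0.1258 -0.0192  0.1133  1.    ]
 [ 0.1259  0.0164  0.1135  1.    ]
 [ 0.0539  0.0166  0.1134  1.    ]
 [ 0.0539 -0.0202  0.1133  1.    ]] [ 0.0899 -0.0016  0.1134  1.    ]
```

View pics/w4c.png

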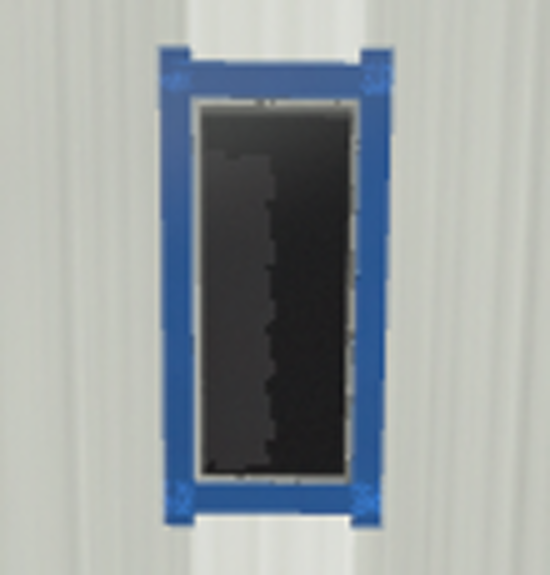

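Slot centre in the tool frame is (0.090, -0.0016), world (0.5885, -0.2044), which agrees with the top view, and it is aligned with the tool. Move over it, then lower.

Request:
apply_moves --plan '[[[0.03,-0.001,0,0,0,0,1],[0.06,-0.001,0,0,0,0,1],[0.085,-0.001,0.01,0,0,0,1],[0.091,-0.001,0.02,0,0,0,1],[0.091,-0.001,0.035,0,0,0,1],[0.091,-0.001,0.045,0,0,0,1],[0.091,-0.001,0.045,0,0,0,1],[0.091,-0.001,0.045,0,0,0,1]]]'

```text
time: 5.73
tool_pos: [0.5884, -0.205, 0.1877]
tcp_rot: [2.399, 2.025, 0.003]
wrist_force: [0.1, -0.1, -1.0]
width: 0.153
```

```bash
python3 - <<'E'
from h import *
from workcell import readout, read_camera
go(.5885,-.2035,.138,-9.6)
cv2.imwrite('pics/w5.png',read_camera('wrist')[:,:,::-1])
im=read_camera('side')[:,:,::-1]
cv2.imwrite('pics/s5.png',cv2.resize(im[200:380,330:530],None,fx=3.3,fy=3.3,interpolation=cv2.INTER_CUBIC))
E
```

```text
t 5.73 pos [ 0.5884 -0.205   0.1877] yaw -9.64 tiltz [ 3.e-03 -3.e-04 -1.e+00] w 0.153 F [ 0.08 -0.1  -0.96]
[0.0015, -0.0003, 0.0497, 0.0009, -0.0001, -0.0002]
```

View pics/s5.png

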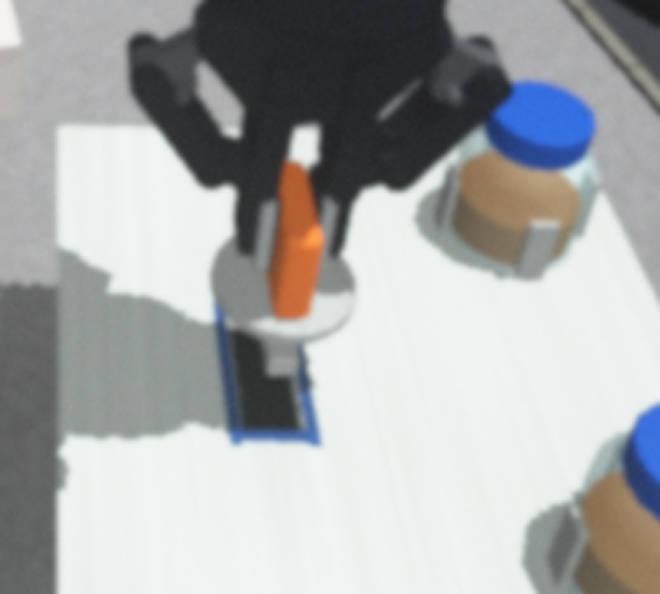

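View pics/w5.png

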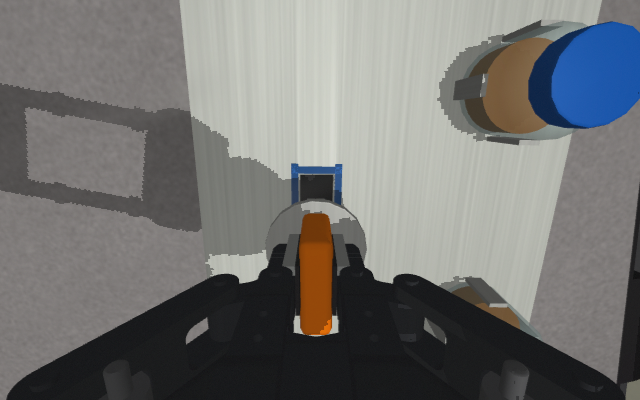

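Centred laterally (slot columns 292–341, wing at 316). Lower to about 3 mm flange clearance.

Request:
apply_moves --plan '[[[0.0015,0,0.008,0,0,0,1],[0.0015,0,0.016,0,0,0,1],[0.0015,0,0.024,0,0,0,1],[0.0015,0,0.032,0,0,0,1],[0.0015,0,0.04,0,0,0,1],[0.0015,0,0.046,0,0,0,1],[0.0015,0,0.049,0,0,0,1],[0.0015,0,0.049,0,0,0,1]]]'

```text
time: 6.5
tool_pos: [0.5888, -0.2036, 0.1382]
tcp_rot: [2.399, 2.025, 0.003]
wrist_force: [0.0, 0.5, -1.6]
width: 0.156
```

```bash
python3 - <<'E'
from h import *
from workcell import readout, read_camera
go(.5885,-.2035,.138,-9.6)
cv2.imwrite('pics/w6.png',read_camera('wrist')[:,:,::-1])
im=read_camera('side')[:,:,::-1]
cv2.imwrite('pics/s6.png',cv2.resize(im[200:380,330:530],None,fx=3.3,fy=3.3,interpolation=cv2.INTER_CUBIC))
E
```

```text
t 6.5 pos [ 0.5888 -0.2036  0.1382] yaw -9.66 tiltz [ 0.0027  0.     -1.    ] w 0.156 F [ 0.04  0.51 -1.57]
[0.0, -0.0003, 0.0002, 0.0009, -0.0002, -0.0004]
```

View pics/s6.png

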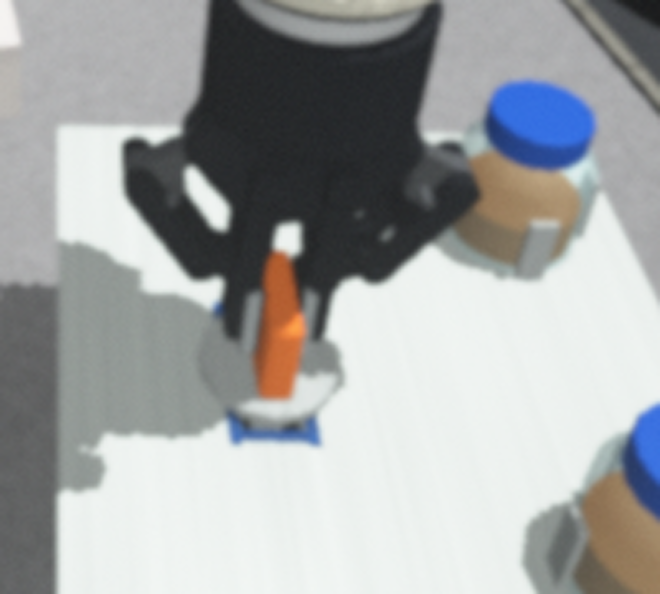

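View pics/w6.png

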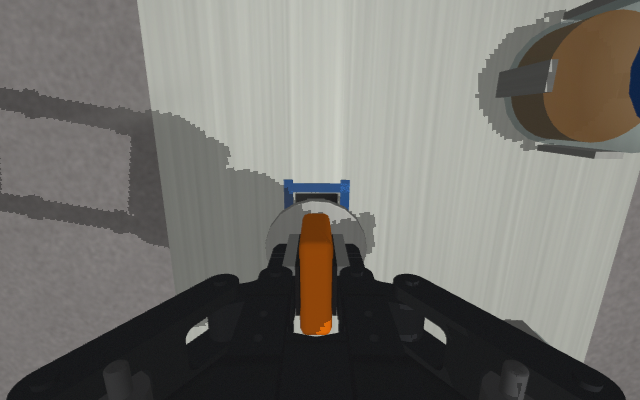

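No contact force, and the flange sits just above the tray with the head through the slot. Lower 2 mm more, then turn a quarter.

Request:
apply_moves --plan '[[[0,0,0.001,0,0,0,1],[0,0,0.002,0,0,0,1],[0,0,0.002,0,0,0.03,1],[0,0,0.002,0,0,0.07,1],[0,0,0.002,0,0,0.11,1],[0,0,0.002,0,0,0.15,1],[0,0,0.002,0,0,0.19,1],[0,0,0.002,0,0,0.22,1]]]'

```text
time: 7.27
tool_pos: [0.5898, -0.204, 0.1381]
tcp_rot: [2.946, 1.083, 0.008]
wrist_force: [0.5, -1.1, -1.8]
width: 0.155
```

```bash
python3 - <<'E'
from h import *
go(.5888,-.2036,.136,-99.7)
E
```

```text
t 7.27 pos [ 0.5898 -0.204   0.1381] yaw -49.61 tiltz [ 0.0057 -0.0011 -1.    ] w 0.155 F [ 0.54 -1.09 -1.76]
[-0.0006, -0.001, 0.0021, 0.0008, -0.0017, 0.2783]
```

Request:
apply_moves --plan '[[[0,0,0,0,0,0.04,1],[0,0,0,0,0,0.08,1],[0,0,0,0,0,0.12,1],[0,0,0,0,0,0.16,1],[0,0,0,0,0,0.2,1],[0,0,0,0,0,0.24,1],[0,0,0,0,0,0.278,1],[0,0,0,0,0,0.278,1]]]'

```text
time: 7.93
tool_pos: [0.5898, -0.204, 0.1381]
tcp_rot: [3.13, -0.259, 0.009]
wrist_force: [-0.3, 0.1, -0.7]
width: 0.154
```

```bash
python3 - <<'E'
from h import *
from workcell import readout, read_camera
go(.5888,-.2036,.136,-99.7)
cv2.imwrite('pics/w7.png',read_camera('wrist')[:,:,::-1])
im=read_camera('side')[:,:,::-1]
cv2.imwrite('pics/s7.png',cv2.resize(im[200:380,330:530],None,fx=3.3,fy=3.3,interpolation=cv2.INTER_CUBIC))
go(.5888,-.2036,.136,-99.7)
E
```

```text
t 7.93 pos [ 0.5898 -0.204   0.1381] yaw -99.47 tiltz [ 0.0057 -0.0012 -1.    ] w 0.154 F [-0.27  0.09 -0.71]
[-0.0011, -0.0002, 0.0021, 0.0001, -0.0018, 0.0013]
t 8.03 pos [ 0.5898 -0.2039  0.138 ] yaw -99.1 tiltz [ 0.0055 -0.0011 -1.    ] w 0.156 F [-0.26 -0.36 -1.68]
[-0.001, -0.0002, 0.002, 0.0001, -0.0018, 0.0033]
```

View pics/s7.png

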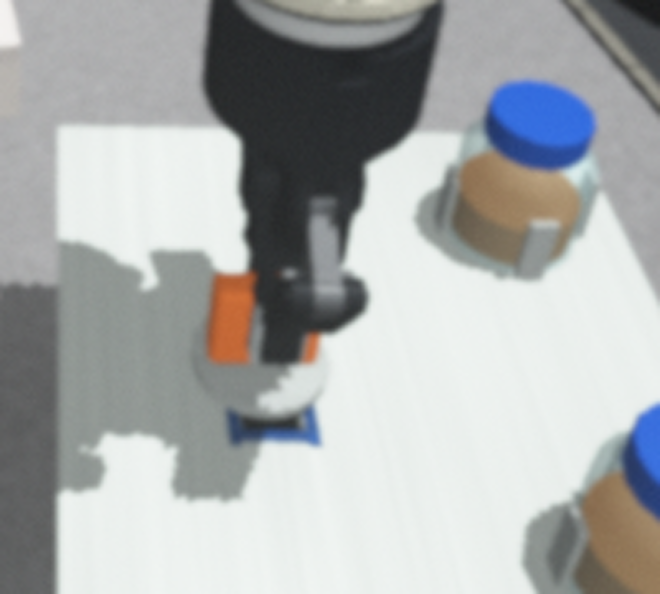

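View pics/w7.png

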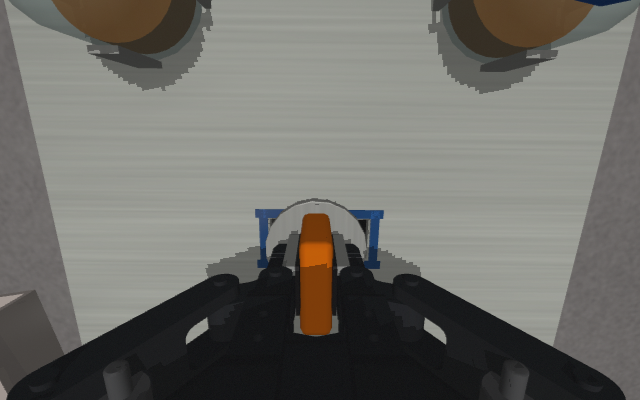

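Quarter turn done: the wing stands across the slot, and the wing and slot line up at columns 316/319. The height reads 0.138 rather than 0.136, so I'll ease down and watch the force.

Request:
apply_moves --plan '[[[0,0,0.001,0,0,0,1],[0,0,0.001,0,0,0,1],[0,0,0.002,0,0,0,1],[0,0,0.002,0,0,0,1],[0,0,0.003,0,0,0,1],[0,0,0.003,0,0,0,1],[0,0,0.003,0,0,0,1],[0,0,0.003,0,0,0,1]]]'

```text
time: 8.7
tool_pos: [0.5897, -0.2039, 0.135]
tcp_rot: [3.131, -0.255, 0.008]
wrist_force: [-0.1, 0.8, 2.3]
width: 0.155
```

```bash
python3 - <<'E'
from h import *
go(.5888,-.2036,.136,-99.7)
E
```

```text
t 8.7 pos [ 0.5897 -0.2039  0.135 ] yaw -99.3 tiltz [ 0.0052 -0.001  -1.    ] w 0.155 F [-0.09  0.79  2.28]
[-0.0009, -0.0002, -0.001, 0.0, -0.0017, 0.0022]
```

At z = 0.135 (the value expected for flange down), the force changes sign by about +4 N, so the flange is on the tray. Release.

Request:
apply_moves --plan '[[[0,0,0,0,0,0,0.4],[0,0,0,0,0,0,0.2],[0,0,0,0,0,0,-0.2],[0,0,0,0,0,0,-1],[0,0,0,0,0,0,-1],[0,0,0,0,0,0,-1],[0,0,0,0,0,0,-1],[0,0,0,0,0,0,-1]]]'

```text
time: 9.37
tool_pos: [0.5896, -0.2039, 0.1347]
tcp_rot: [3.131, -0.255, 0.008]
wrist_force: [-0.5, 1.0, 0.1]
width: 1.001
```

```bash
python3 - <<'E'
from h import *
from workcell import read_camera
go(.5888,-.2036,.136,-99.7)
cv2.imwrite('pics/w8.png',read_camera('wrist')[:,:,::-1])
E
```

```text
t 9.37 pos [ 0.5896 -0.2039  0.1347] yaw -99.31 tiltz [ 5.e-03 -9.e-04 -1.e+00] w 1.001 F [-0.52  0.98  0.14]
[-0.0008, -0.0002, -0.0013, 0.0, -0.0016, 0.0022]
```

View pics/w8.png

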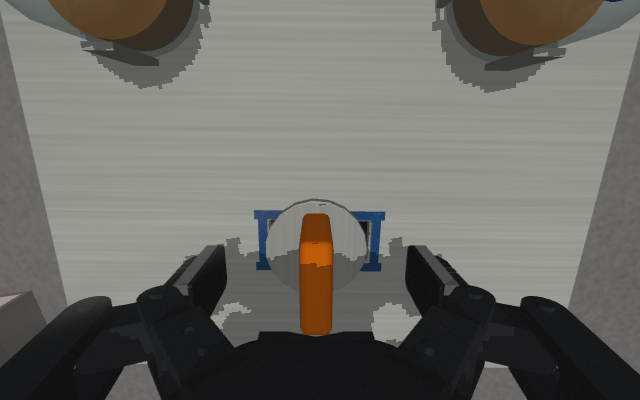

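Released; the pin stayed put and square. Retreat straight up.

Request:
apply_moves --plan '[[[0,0,-0.02,0,0,0,-1],[0,0,-0.05,0,0,0,-1],[0,0,-0.08,0,0,0,-1],[0,0,-0.11,0,0,0,-1],[0,0,-0.13,0,0,0,-1],[0,0,-0.14,0,0,0,-1],[0,0,-0.14,0,0,0,-1],[0,0,-0.14,0,0,0,-1]]]'

```text
time: 10.08
tool_pos: [0.5888, -0.2037, 0.2743]
tcp_rot: [3.131, -0.255, 0.008]
wrist_force: [-0.4, 0.3, -0.6]
width: 0.997
```

```bash
python3 - <<'E'
from h import *
from workcell import read_camera
go(.5888,-.2036,.136,-99.7)
w=read_camera('wrist')[:,:,::-1]; cv2.imwrite('pics/w9.png',w)
im=read_camera('side')[:,:,::-1]
cv2.imwrite('pics/s9.png',im)
cv2.imwrite('pics/s9c.png',cv2.resize(im[250:370,350:490],None,fx=4,fy=4,interpolation=cv2.INTER_CUBIC))
E
```

```text
t 10.08 pos [ 0.5888 -0.2037  0.2743] yaw -99.3 tiltz [ 5.e-03 -8.e-04 -1.e+00] w 0.997 F [-0.36  0.31 -0.62]
[-0.0007, -0.0001, 0.1383, 0.0, -0.0016, 0.0022]
```

View pics/s9c.png

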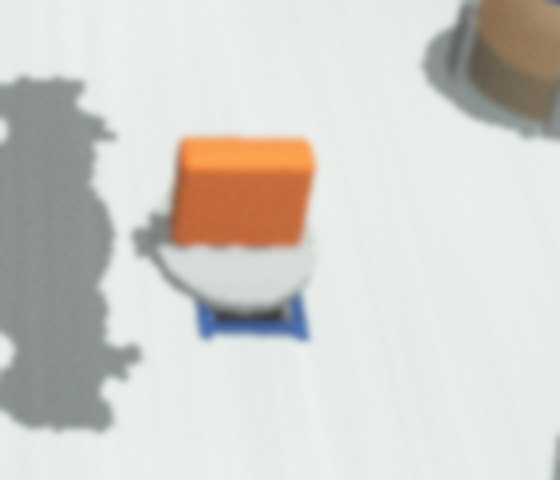

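View pics/w9.png

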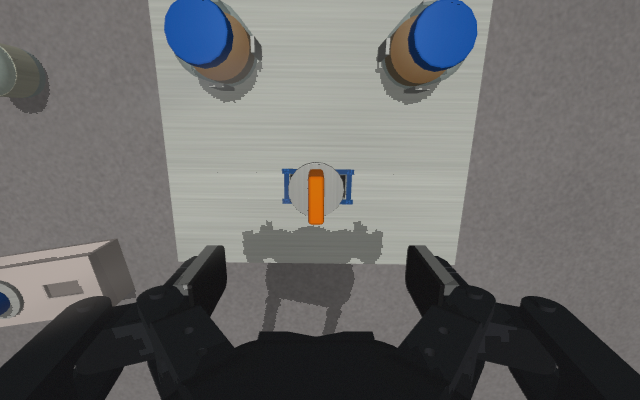

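View pics/s9.png

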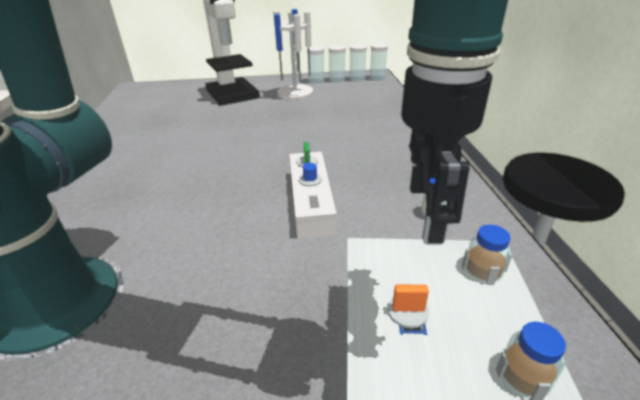

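The pin stands square across the slot, flange at (316,189) against slot centre (318,187), upright. The green and blue pins are unmoved. I'm handing the job in.

```bash
python3 -c "
from workcell import bot
print(bot.finish_job())"
```

```text
the job is handed in; nothing more can be done
None
```

The orange pin is in the shaker's tray slot, locked, and released. I handed the job in at about 10.2 s of the 48 s allowed; it reports no verdict.

I lifted the pin from the rack, lowered it through the slot with its wing lengthwise, and turned it 90° with the flange about 3 mm above the tray. I then set the flange down, let go and moved straight up.

**Last checks**
- **Position:** the last wrist picture shows the flange centre within 2–3 px of the slot centre, a few millimetres at most, with the wing square across the slot. The gripper's yaw at release was -99.3°, against -99.6° intended.
- **Flange down:** just before release the gripper was at the height expected for the flange on the tray (0.135 m), and the force changed by about 4 N. In the side and wrist pictures taken after release the pin looks upright and flat.
- **Robot clear:** the gripper is open, and its fingertips are about 0.15 m above the tray.
- **Other pins:** the green and blue pins look unmoved in the side view, which I judged by eye.

**Disagreements**
- **Pin position:** the top and wrist cameras differed by about 4 mm on where the pin was in the rack. I used the wrist values for both pin and slot.
- **Height before the turn:** a 2 mm lowering did not show in the reading, which stayed at 0.138 m. A second lowering after the turn reached the tray.

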